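# Index the shooting-board fence one hole over

### The job

Reset the shooting board's fence without gripping or picking up anything: hook a fingertip inside the pull ring under its top bar, lift the spring pin out of its hole, swing the fence arm exactly one hole over towards the side where the maple block lies, and let the pin drop fully home there. Lift the ring only from underneath its bar, keeping the fingers off its red cover. Leave the blocks, rosin, beeswax and hammer where they lie, and end clear of the board.

Things in the scene. Friction and masses are not known exactly. Their poses are not given: they have to be found in the camera images.
- board: Pale wooden shooting board, fixed to the bench. Origin on the vertical pivot axis of the fence arm, at bench level; x runs along the board's middle from the ring end to the pivot end, roughly to the robot's left (world +y, within 0.25 rad), so that board +y is towards the robot and -y away from it. Deck x -215 to 40 mm, y -115 to 115 mm, top 16 mm above the bench; a dark strip 10 mm high along the pivot end.
- middle_hole (a point): Middle hole of the grey arc-shaped index strip on the board, at the strip's top, 28 mm above the bench. Five square holes 13 mm wide lie on an arc 170 mm from the pivot (board origin): this one at board x = -170 mm, then every 15 degrees (0.2618 rad, 45 mm along the arc) to either side.
- fence_arm (a joint): Angle (rad) of the grey fence arm about the pivot. 0: pin in the middle hole (the start). Positive: ring end swung to board +y (to the robot); the pin is at board x = -170 cos q, y = 170 sin q mm. Holes at 0, +-0.2618, +-0.5236; stops at +-0.62. It turns stiffly (about 1 N at the ring) and stays where left. Bar 30 mm wide, top 41 mm above the bench, 196 mm long; a fence on it, top 57 mm, at 31 to 119 mm.
- index_pin (a joint): Lift (m) of the vertical steel spring pin. 0: home in a hole, the arm is locked; 0.010 and above: its rounded 10 mm nose is clear of the strip; stop at 0.020. Spring and weight pull it down with about 4 N when home, up to 7 N at the top. Let down between holes it rides on the strip at 0.010, the arm still swings, and it drops into the next hole it meets.
- ring_bar (a point): Centre of the top bar of the pull ring, an upright steel loop fixed on the pin: bar 8 mm thick, 118 mm above the bench when home; point x points along the arm to the pivot. Opening under the bar 64 mm wide, 50 mm high, above a cross-piece; posts 8 mm thick, 36 mm either side of the middle. It is open to both sides along the arm: a fingertip slanting down enters from the arm's free end, where nothing is in the way.
- ring_cover: Red plastic cover on the outside of the ring: above the bar (10 mm thick, from 3 mm above the bar's centre to 129 mm above the bench when home) and outside both posts (90 mm over all). Origin on the pin's axis, at bench level when home. Not to be gripped; not to be touched while the pin is lifted.
- maple_centre (a point): Centre of the pale maple block, 44 x 76 x 28 mm, lying on the bench beside the board, on its near or its far side as the robot sees it: swing the ring end of the arm towards this side.
- cork_centre (a point): Centre of the brown cork block, 45 x 70 x 30 mm, lying on the bench on the opposite side of the board.
- rosin_centre (a point): Centre of the dark amber rosin cake, 43 x 43 x 16 mm, on the bench right of the work; a bystander.
- wax_centre (a point): Centre of the yellow beeswax block, 30 x 50 x 22 mm, on the bench right of the work; a bystander.
- hammer_centre (a point): Middle of the small hammer, 56 x 228 x 21 mm, lying at the right; a bystander.

How it is judged:
By the outcome, as a careful person would: the job done as asked, in the order asked, and still so for the second after the job is handed in, with the robot touching nothing.
It also fails if it takes over 40 s, if anything falls off the work surface, if the arm or the gripper's body presses on something with over 40 N, if the wrist force passes 120 N, or if a joint passes its speed limit or range.

### The arm

A 7-joint arm with a two-finger parallel gripper is mounted at the origin on a cart in front of the work surface, level with it; the furniture and walls round the work are solid. World frame = base frame: x ahead of the robot, y to its left, z up, the work surface at z = 0. Lengths are in m, angles in rad, forces in N, time in s.
With the tool pointing down it reaches from about 0.4 to 0.85 m from the base axis. Payload 10.4 kg.
Tool frame: the origin (TCP) lies on the centre line of the jaws, within the pads' length; the fingertips stand 17 mm ahead of it and the grasp point (between the pads) lies 2 mm behind it; z points along the fingers, y is the line along which they close (so a half turn about z gives the same grasp; the last joint's range is limited). The gripper opens to 85 mm and grips with 20 to 120 N. Pads are 22 mm wide; open, the fingers measure 114 mm over their backs; the gripper's body (76 mm by 85 mm) begins 54 mm behind the grasp point. The pads swing forward as they close: fully open they stand 13 mm farther back than shut.
Start: joints at [1.197, 0.332, -0.065, 1.46, 0.022, 1.35, -0.088], TCP at [0.215, -0.587, 0.248] pointing down, gripper open.
Joint ranges: [-2.6, 2.6], [-0.5, 2.12], [-1.47, 1.34], [0.16, 2.42], [-1.27, 4.41], [0.06, 2.06], [-2.6, 2.6]. Speed limits (rad/s): [2.22, 2.22, 2.79, 2.79, 3.14, 3.14, 3.14].

### API

Orientations are given as a unit quaternion [x, y, z, w].
In Python, from workcell import sensors, imaging, order, spotter gives the robot as it stands. The module is installed in compiled form; this text tells all that it offers.
- The arm moves only by the shell command python3 -m inch 'ROWS' [FORCE]. ROWS is JSON, a list that holds one entry, the list of rows, each a list of 7 numbers: the shift along the tool's x, y, z in m, then the turn, a rotation vector about the tool's x, y, z in rad, then the closure, from -1 (fully open) to 1 (shut). In form: [[[x, y, z, ax, ay, az, hand], ...]]. A call has 1 to 10 rows; each row is the pose to reach, as a shift and turn from the pose commanded when the call began, along the tool's axes at that moment; what a row does not reach only later rows make up. A row lasts 1/10 s, in which the tool goes at most 50 mm and 8.59 degrees, less where a joint would pass 70% of its speed; a pose out of reach is approached as far as the arm can. A call with a gripper value outside its range is refused whole. The fingers move at their own pace and stop on an object; FORCE is the grip in N (left out, the last holds). Time passes only in rows, so rows that repeat a pose let the fingers close. It gives the time, the measured TCP pose, the force, the opening and the grip force at its end, in the units of the state.
- sensors.get_obs(): the state, without advancing time (a new reading comes with each control period).
- imaging.camera(name): name is "side" or "top"; returns the picture (420x560x3 uint8, blue, green, red); there is no depth.
- imaging.calibration(name): a dict with "mtx" (3x3 intrinsics, pixels), "R" (3x3) and "t" (3): a world point X has camera coordinates R X + t. Camera axes: x right, y down, z forward; pixel columns grow to the right and rows downward; lengths in m; the calibration is good to about 2 mm. A picture is of the moment at which its call begins. calibration takes no time and is no camera call.
- order.hand_in(): hands the job in; it is judged then, once.
Trained networks look in the newest picture that a camera, given by its name, has taken for a name from the list of things; names that differ only in an ending like _2 or _b are one class to them, and where a whole thing is asked for, a point or a joint stands for the part that bears it (a point fixed in the world has none). Each returns a list of dicts, best first, with "conf" (0 to 1); they miss things now and then, are a little off and sometimes report something else, mostly with a low value. They report only what shows in the picture. A call takes as long as a camera call.
- spotter.look_for(label, camera): "pixel" ([column, row] in pixels, amid what is visible of it).
The state is a dict: "clock": time; "joint_pos": joint angles; "joint_velocities": joint speeds; "tau": joint torques, N m; "position": TCP position; "ee_rot": TCP orientation; "ft_force": force on the tool from outside, world axes, zero at the start; "torque": the same for the moment, N m; "grip_width": opening from 0.0 (shut) to 1.0 (fully open); "grasp_force": force on a finger pad.
Only numpy, scipy, OpenCV 4.12 (cv2) and the standard library are available. Lean on these libraries where they do the work, as an engineer would, in place of code of your own. Each camera call takes 0.05 s, during which the arm holds its last target. There are 200 camera calls.

## Working session

There is one attempt and no reset: what is moved stays moved. The work goes in short steps, Python scripts to look and compute and a shell command to move; the robot and the scene stay as the last step left them, time stands still between calls to the robot, and variables do not carry over. Pictures are saved under pics/ and viewed, at most 12 in all, crops included, and the job is handed in when it is done.

```bash
mkdir -p pics; cat > h.py <<'E'
import numpy as np, cv2
from workcell import sensors, imaging, order, spotter
from scipy.spatial.transform import Rotation as Ro
def ray(cam,px):
    c=imaging.calibration(cam);R=np.array(c["R"]);t=np.array(c["t"]);K=np.array(c["mtx"])
    d=R.T@np.linalg.solve(K,[px[0],px[1],1.]);o=-R.T@t;return o,d
def atz(cam,px,z):
    o,d=ray(cam,px);return o+d*(z-o[2])/d[2]
def proj(cam,X):
    c=imaging.calibration(cam);p=np.array(c["mtx"])@(np.array(c["R"])@np.array(X)+np.array(c["t"]));return p[:2]/p[2]
def tri(p1,p2):
    o1,d1=ray("top",p1);o2,d2=ray("side",p2);A=np.c_[d1,-d2];s=np.linalg.lstsq(A,o2-o1,rcond=None)[0]
    a=o1+d1*s[0];b=o2+d2*s[1];return (a+b)/2,np.linalg.norm(a-b)
E
python3 - <<'E'
from h import *
np.set_printoptions(precision=4,suppress=True)
for c in("top","side"):
    cv2.imwrite(f"pics/{c}0.png",imaging.camera(c)); o,d=ray(c,[280,210]);print(c,o,d/np.linalg.norm(d))
Z=dict(middle_hole=.028,ring_bar=.118,ring_cover=.12,maple_centre=.014,cork_centre=.015,fence_arm=.041,board=.016)
for n,z in Z.items():
    P={}
    for c in("top","side"):
        r=spotter.look_for(n,c)[:2]
        for q in r: print(n,c,np.round(q["pixel"],1),round(q["conf"],2),atz(c,q["pixel"],z))
        if r:P[c]=r[0]["pixel"]
    if len(P)==2:print("  tri",tri(P["top"],P["side"]))
s=sensors.get_obs();print(s["position"],s["ee_rot"],s["grip_width"],s["clock"],s["ft_force"])
E
```

```text
top [ 0.3905 -0.1062  1.2316] [ 0.1977  0.0034 -0.9802]
side [ 0.4602 -0.9205  0.4247] [ 0.1611  0.9111 -0.3793]
middle_hole top [227.  231.6] 0.94 [0.5786 0.0391 0.028 ]
middle_hole side [263.6 218.4] 0.66 [ 0.5798 -0.0116  0.028 ]
middle_hole side [266.4 182.6] 0.49 [0.6284 0.2598 0.028 ]
  tri (array([0.5846, 0.0419, 0.0044]), np.float64(0.004588104334339621))
ring_bar top [252.3 226.2] 0.49 [ 0.5764 -0.0336  0.118 ]
ring_bar side [265.3 186.5] 0.89 [ 0.5835 -0.0355  0.118 ]
  tri (array([ 0.5801, -0.0338,  0.1169]), np.float64(0.0071627854365681415))
ring_cover top [250.9 226.7] 0.6 [ 0.5749 -0.0303  0.12  ]
ring_cover side [264. 182.] 0.52 [ 0.5846 -0.0081  0.12  ]
ring_cover side [266.2 183. ] 0.16 [ 0.5885 -0.0168  0.12  ]
  tri (array([ 0.5776, -0.031 ,  0.1271]), np.float64(0.007735684294075132))
maple_centre top [221.3 282.6] 0.95 [0.4465 0.0558 0.014 ]
maple_centre side [205.2 217.8] 0.78 [0.4387 0.0584 0.014 ]
  tri (array([0.4426, 0.0554, 0.0155]), np.float64(0.0076389458410796515))
cork_centre top [222.8 177. ] 0.76 [0.7316 0.052  0.015 ]
cork_centre top [250.9 224.4] 0.71 [ 0.5985 -0.0232  0.015 ]
cork_centre side [315.5 205.4] 0.98 [0.7337 0.0736 0.015 ]
  tri (array([0.7281, 0.0509, 0.0245]), np.float64(0.001468639539440786))
fence_arm top [232.  226.6] 0.57 [0.5895 0.0245 0.041 ]
fence_arm top [254.4 221.6] 0.4 [ 0.6013 -0.0342  0.041 ]
fence_arm side [264.5 199.4] 0.6 [0.5967 0.0833 0.041 ]
  tri (array([0.5869, 0.0219, 0.0643]), np.float64(0.0027471605996798013))
board top [227.1 232. ] 0.83 [0.5794 0.0403 0.016 ]
board side [261.1 215.1] 0.58 [0.5803 0.0384 0.016 ]
  tri (array([0.58  , 0.0404, 0.0151]), np.float64(0.0010173237701406276))
[ 0.2148 -0.587   0.2484] [0.9847 0.1745 0.     0.0001] 0.99595520861319 0.8 [-0.6333  0.9274  0.2102]
```

View pics/top0.png

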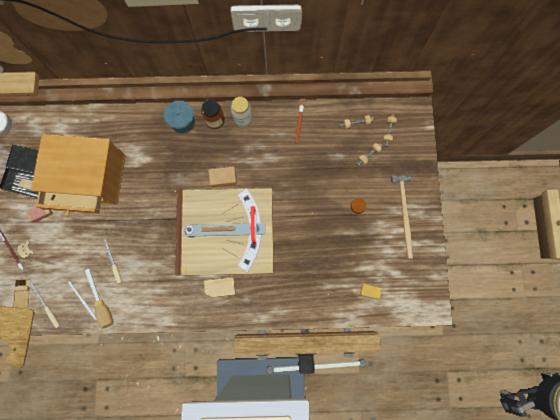

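View pics/side0.png

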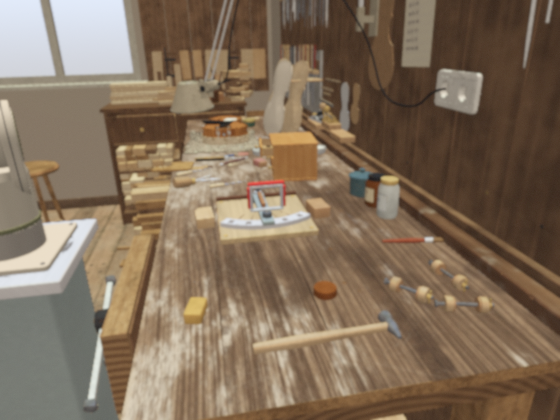

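The maple lies on the near side (top view, about 221,286) and the cork on the far side (223,177), so q = +0.2618. The ring is at about (253,226) in the top view and (266,190) in the side view. I'll crop in to refine the pose.

```bash
python3 - <<'E'
from h import *
a=cv2.imread("pics/top0.png")[180:285,170:285];b=cv2.imread("pics/side0.png")[170:245,205:325]
a=cv2.resize(a,None,fx=5,fy=5,interpolation=cv2.INTER_CUBIC)[:, :400*2];b=cv2.resize(b,None,fx=6,fy=6,interpolation=cv2.INTER_CUBIC)
cv2.imwrite("pics/topc.png",a);cv2.imwrite("pics/sidec.png",b)
E
```

```text
(no output)
```

View pics/topc.png

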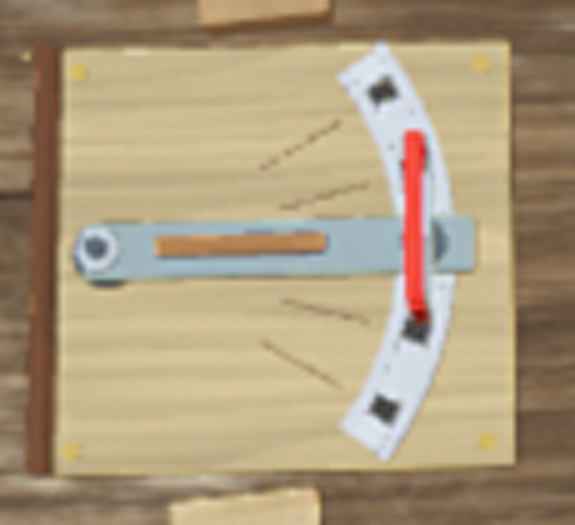

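View pics/sidec.png

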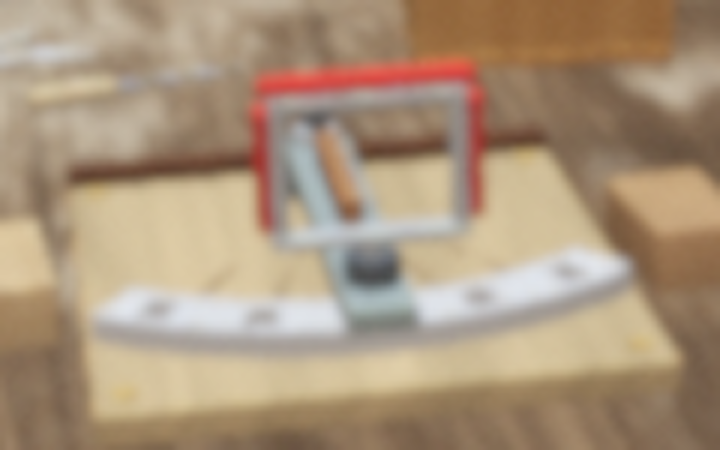

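The top crop shows the pivot at (189.2,229.6) and visible holes at (246.4,198.2), (253.2,245.8) and (246.8,261.6). The side crop shows the ring bar centre at (265.8,186.2). I'll fit the board pose from these.

```bash
python3 - <<'E'
from h import *
from scipy.optimize import least_squares
np.set_printoptions(precision=4,suppress=True)
obs=[(0,0,.05,(189.2,229.6),"top")]
for q,p in((-.5236,(246.4,198.2)),(.2618,(253.2,245.8)),(.5236,(246.8,261.6))):
    obs.append((-.17*np.cos(q),.17*np.sin(q),.028,p,"top"))
for q,p in((.5236,(157,308)),(.2618,(261,316)),(-.2618,(479,296)),(-.5236,(568,271))):
    obs.append((-.17*np.cos(q),.17*np.sin(q),.028,(p[0]/6+205,p[1]/6+170),"side"))
obs.append((-.17,0,.118,(265.8,186.2),"side"))
def W(v,x,y,z): c,s=np.cos(v[2]),np.sin(v[2]); return [v[0]+c*x-s*y,v[1]+s*x+c*y,z]
f=lambda v:np.concatenate([proj(c,W(v,x,y,z))-p for x,y,z,p,c in obs])
r=least_squares(f,[.58,.13,1.57],loss="soft_l1");v=r.x
print(v,r.fun.reshape(-1,2))
print("ring",W(v,-.17,0,.118),"arm dir",np.cos(v[2]),np.sin(v[2]),"target",W(v,-.17*np.cos(.2618),.17*np.sin(.2618),.118))
# rotation command from the current pose: z=(cos40*u,-sin40)
s=sensors.get_obs();R0=Ro.from_quat(s["ee_rot"])
for el in (40,50):
    e=np.radians(el);u=np.array([np.cos(v[2]),np.sin(v[2]),0]);z=u*np.cos(e)-np.array([0,0,np.sin(e)])
    for sg in(1,-1):
        y=sg*np.array([u[1],-u[0],0]);x=np.cross(y,z);Rt=Ro.from_matrix(np.c_[x,y,z])
        print(el,sg,"x",x,"rotvec",(R0.inv()*Rt).as_rotvec(), Rt.as_quat())
E
```

```text
[0.5837 0.1348 1.5749] [[-0.1367 -0.3363]
 [-0.2658 -0.5908]
 [ 0.0475 -0.4229]
 [ 0.1782 -0.3809]
 [-0.5905  0.2988]
 [-0.1723  0.1737]
 [-0.3301  0.0895]
 [-0.2566  0.0396]
 [-0.1249  0.2307]]
ring [np.float64(0.5843877773615561), np.float64(-0.03523432799926679), 0.118] arm dir -0.00407270645259552 0.9999917064966843 target [np.float64(0.5403652123669711), np.float64(-0.02962093596183469), 0.118]
40 1 x [-0.0026  0.6428  0.766 ] rotvec [ 0.5324  0.7583 -1.1415] [ 0.6396  0.6422  0.2982 -0.2994]
40 -1 x [ 0.0026 -0.6428 -0.766 ] rotvec [ 0.8291 -0.5821  1.7779] [ 0.6422 -0.6396 -0.2994 -0.2982]
50 1 x [-0.0031  0.766   0.6428] rotvec [ 0.4265  0.6074 -1.1714] [ 0.6631  0.6658  0.2414 -0.2423]
50 -1 x [ 0.0031 -0.766  -0.6428] rotvec [ 0.6655 -0.4672  1.8283] [ 0.6658 -0.6631 -0.2423 -0.2414]
```

```bash
python3 -m inch '[[[0.43,-0.2,-0.03,0.53,0.76,-1.14,1],[0.43,-0.2,-0.03,0.53,0.76,-1.14,1],[0.43,-0.2,-0.03,0.53,0.76,-1.14,1],[0.43,-0.2,-0.03,0.53,0.76,-1.14,1],[0.43,-0.2,-0.03,0.53,0.76,-1.14,1],[0.43,-0.2,-0.03,0.53,0.76,-1.14,1],[0.43,-0.2,-0.03,0.53,0.76,-1.14,1],[0.43,-0.2,-0.03,0.53,0.76,-1.14,1],[0.43,-0.2,-0.03,0.53,0.76,-1.14,1],[0.43,-0.2,-0.03,0.53,0.76,-1.14,1]]]'
cat > g.py <<'E'
# usage: g.py dx dy z el yaw : tip goal relative to ring bar (along world x,y), z height, tool elevation
import sys
from h import *
np.set_printoptions(precision=4,suppress=True)
dx,dy,z,el,yaw=map(float,sys.argv[1:6]);e=np.radians(el)
a=1.5749+yaw;u=np.array([np.cos(a),np.sin(a),0]);zz=u*np.cos(e)-np.array([0,0,np.sin(e)]);y=np.array([u[1],-u[0],0])
Rt=Ro.from_matrix(np.c_[np.cross(y,zz),y,zz]);s=sensors.get_obs();R0=Ro.from_quat(s["ee_rot"])
g=np.array([.5844+dx,-.0352+dy,z])-.017*zz
print("clk",s["clock"],"pos",s["position"],"tip",np.array(s["position"])+.017*R0.apply([0,0,1]),"zdir",R0.apply([0,0,1]),"ydir",R0.apply([0,1,0]))
print("ft",s["ft_force"],"q",np.array(s["joint_pos"]),"grip",s["grip_width"])
print("SHIFT",R0.inv().apply(g-s["position"]),"ROT",(R0.inv()*Rt).as_rotvec())
print("world x,y,z in tool:",R0.inv().as_matrix().T)
E
python3 g.py 0 -0.08 0.15 40 0
```

```text
clock: 1.8
position: [0.552, -0.2477, 0.2788]
ee_rot: [0.636, 0.644, 0.301, -0.3]
ft_force: [0.6, -0.1, 0.4]
grip_width: -0.003
grasp_force: 0.0
clk 1.8 pos [ 0.552  -0.2477  0.2788] tip [ 0.552  -0.2346  0.268 ] zdir [-0.0039  0.7693 -0.6389] ydir [0.9999 0.0096 0.0054]
ft [ 0.6063 -0.0928  0.3659] q [ 0.9675  0.6996 -0.4989  1.1655 -0.4414  1.7969  0.5096] grip -0.002566334762296785
SHIFT [-0.0147  0.0329  0.1671] ROT [-0.0007 -0.0051  0.0076]
world x,y,z in tool: [[-0.0103  0.9999 -0.0039]
 [ 0.6388  0.0096  0.7693]
 [ 0.7693  0.0054 -0.6389]]
```

```bash
python3 g.py -0.008 -0.06 0.14 40 0 | grep SHIFT
```

```text
SHIFT [-0.0095  0.0251  0.1889] ROT [-0.0007 -0.0051  0.0076]
```

```bash
python3 -m inch '[[[-0.005,0.012,0.05,0,0,0,1],[-0.01,0.025,0.1,0,-0.005,0.008,1],[-0.01,0.025,0.14,0,-0.005,0.008,1],[-0.01,0.025,0.17,0,-0.005,0.008,1],[-0.01,0.025,0.189,0,-0.005,0.008,1],[-0.01,0.025,0.189,0,-0.005,0.008,1]]]'; python3 g.py -0.008 0.012 0.0796 40 0
python3 - <<'E'
from h import *
a=imaging.camera("top")[180:285,200:320];b=imaging.camera("side")[140:240,205:325]
cv2.imwrite("pics/c1.png",np.vstack([cv2.resize(i,None,fx=k,fy=k,interpolation=cv2.INTER_CUBIC) for i,k in((a,3),)]))
cv2.imwrite("pics/c1.png",np.hstack([cv2.resize(a,(480,420),interpolation=2)[:, :320],cv2.resize(b,(480,400),interpolation=2)[:, :480].copy() if 0 else cv2.copyMakeBorder(cv2.resize(b,(480,400),interpolation=2),0,20,0,0,0)]))
E
```

```text
clock: 2.4
position: [0.574, -0.1103, 0.148]
ee_rot: [0.642, 0.64, 0.296, -0.3]
ft_force: [0.1, -0.5, 1.2]
grip_width: -0.001
grasp_force: 0.0
clk 2.4 pos [ 0.574  -0.1103  0.148 ] tip [ 0.5739 -0.0973  0.137 ] zdir [-0.0043  0.7643 -0.6448] ydir [ 1.     -0.0001 -0.0067]
ft [ 0.1388 -0.4588  1.1531] q [ 0.871   0.6964 -0.5395  1.4839 -0.4591  1.4273  0.5321] grip -0.0010681080004240051
SHIFT [0.0039 0.0029 0.0937] ROT [-0.0011  0.0027 -0.0079]
world x,y,z in tool: [[ 0.0052  1.     -0.0043]
 [ 0.6448 -0.0001  0.7643]
 [ 0.7643 -0.0067 -0.6448]]
```

View pics/c1.png

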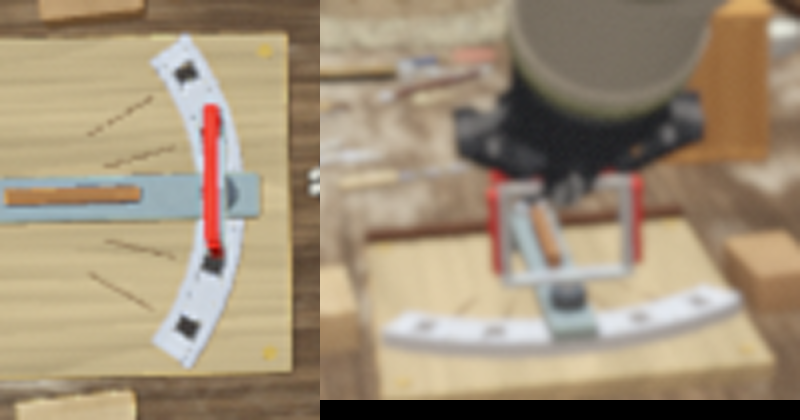

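The fingertips stand in front of the ring opening (side crop about 575,185), clear of the cover and roughly centred, so I'll insert.

```bash
python3 -m inch '[[[0.002,0.002,0.03,0,0,0,1],[0.003,0.003,0.055,0,0,0,1],[0.004,0.003,0.075,0,0,-0.008,1],[0.004,0.003,0.094,0,0,-0.008,1],[0.004,0.003,0.094,0,0,-0.008,1]]]'; python3 g.py -0.008 0.012 0.098 40 0
python3 - <<'E'
from h import *
a=imaging.camera("top")[180:285,200:320];b=imaging.camera("side")[140:240,205:325]
cv2.imwrite("pics/c2.png",np.hstack([cv2.resize(a,(480,420),interpolation=2)[:, :320],cv2.copyMakeBorder(cv2.resize(b,(480,400),interpolation=2),0,20,0,0,0)]))
E
```

```text
clock: 3.0
position: [0.5777, -0.038, 0.0913]
ee_rot: [0.64, 0.643, 0.297, -0.298]
ft_force: [-0.2, 0.7, -0.2]
grip_width: -0.001
grasp_force: 0.0
clk 3.0 pos [ 0.5777 -0.038   0.0913] tip [ 0.5776 -0.025   0.0803] zdir [-0.0014  0.7635 -0.6459] ydir [1.     0.0028 0.0011]
ft [-0.2158  0.7274 -0.2351] q [ 0.8106  0.7225 -0.5671  1.6007 -0.4786  1.2483  0.5463] grip -0.001234308291461171
SHIFT [ 0.0146 -0.0012 -0.01  ] ROT [0.0017 0.004  0.    ]
world x,y,z in tool: [[-0.0027  1.     -0.0014]
 [ 0.6459  0.0028  0.7635]
 [ 0.7635  0.0011 -0.6459]]
```

View pics/c2.png

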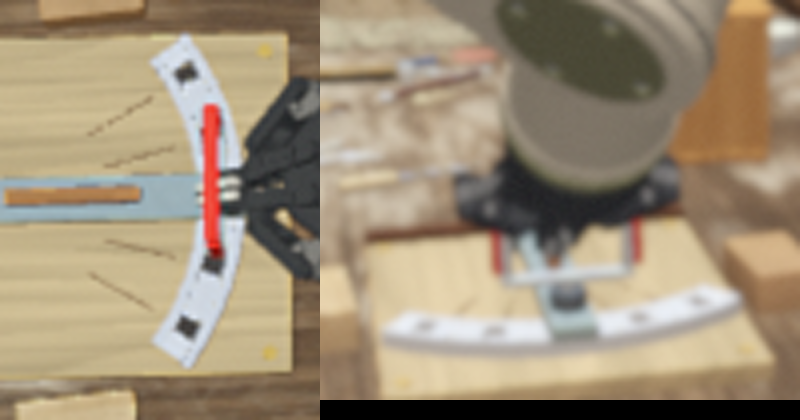

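The tip is through the ring under the bar, with the pads showing just past the red cover in the top view. Now I'll lift gently and watch the force.

```bash
python3 -m inch '[[[0.003,0,-0.0026,0,0,0,1],[0.006,0,-0.0052,0,0,0,1],[0.0076,0,-0.0065,0,0,0,1],[0.0076,0,-0.0065,0,0,0,1]]]'|grep -E 'pos|ft'; python3 -m inch '[[[0.0015,0,-0.0013,0,0,0,1],[0.003,0,-0.0026,0,0,0,1],[0.003,0,-0.0026,0,0,0,1]]]'|grep -E 'pos|ft'; python3 -m inch '[[[0.0015,0,-0.0013,0,0,0,1],[0.003,0,-0.0026,0,0,0,1],[0.003,0,-0.0026,0,0,0,1]]]'|grep -E 'pos|ft'
```

```text
position: [0.5782, -0.0391, 0.1022]
ft_force: [-0.9, -0.0, -0.3]
position: [0.5777, -0.039, 0.1051]
ft_force: [-0.3, -1.2, -4.7]
position: [0.5777, -0.039, 0.1094]
ft_force: [-0.3, -0.8, -4.7]
```

```bash
python3 -m inch '[[[0.0015,0,-0.0013,0,0,0,1],[0.003,0,-0.0026,0,0,0,1],[0.0045,0,-0.004,0,0,0,1],[0.006,0,-0.005,0,0,0,1],[0.006,0,-0.005,0,0,0,1]]]'|grep -E 'pos|ft'; python3 - <<'E'
from h import *
a=imaging.camera("top")[180:285,200:320];b=imaging.camera("side")[140:240,205:325]
cv2.imwrite("pics/c3.png",np.hstack([cv2.resize(a,(480,420),interpolation=2)[:, :320],cv2.copyMakeBorder(cv2.resize(b,(480,400),interpolation=2),0,20,0,0,0)]))
E
```

```text
position: [0.5779, -0.039, 0.1174]
ft_force: [-1.3, -2.3, -5.9]
```

View pics/c3.png

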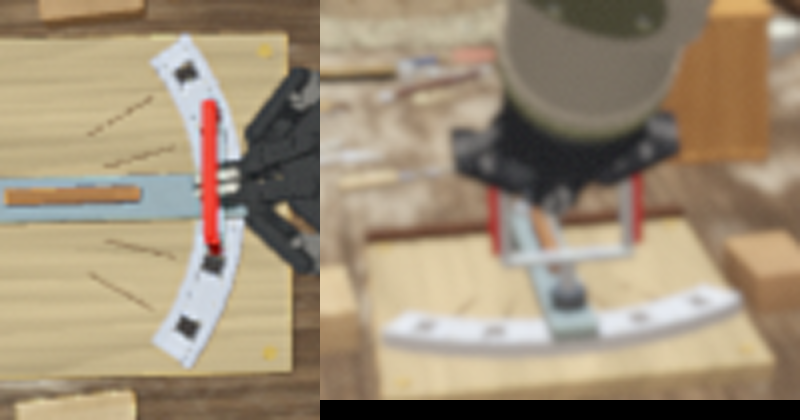

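The ring is up about 13 mm: the cross-piece rose from row 272 to 252 and the force is 5.9 N. Next I'll work out the arc.

```bash
cat > sw.py <<'E'
import sys
from h import *
np.set_printoptions(precision=4,suppress=True)
P=np.array([.5837,.1348,0]);s=sensors.get_obs();p=np.array(s["position"]);R0=Ro.from_quat(s["ee_rot"])
print(s["clock"],p,s["ft_force"],R0.apply([0,0,1]))
for a in sys.argv[1:]:
    q,up=map(float,a.split(","));Q=Ro.from_rotvec([0,0,-q]);g=P+Q.apply(p-P)+[0,0,up]
    print(q,R0.inv().apply(g-p),(R0.inv()*Q*R0).as_rotvec())
E
python3 sw.py 0,.002 .05,.002 .1,.002 .15,.002 .2,.002 .25,.002
```

```text
4.7 [ 0.5779 -0.0389  0.1172] [ 0.8459 -2.3526 -5.4891] [ 0.0001  0.7627 -0.6467]
0.0 [ 0.0015  0.     -0.0013] [0. 0. 0.]
0.05 [ 0.0019 -0.0087 -0.0009] [-0.0381 -0.0001  0.0323]
0.1 [ 0.0025 -0.0173 -0.0002] [-0.0763 -0.0002  0.0647]
0.15 [ 0.0034 -0.0259  0.0009] [-0.1144 -0.0003  0.097 ]
0.2 [ 0.0046 -0.0344  0.0022] [-0.1525 -0.0004  0.1293]
0.25 [ 0.0061 -0.0428  0.0039] [-0.1907 -0.0005  0.1617]
```

```bash
python3 -m inch '[[[0.0015,0,-0.0013,0,0,0,1],[0.0017,-0.0043,-0.0011,-0.019,0,0.016,1],[0.0019,-0.0087,-0.0009,-0.038,0,0.032,1],[0.0022,-0.013,-0.0005,-0.057,0,0.048,1],[0.0025,-0.0173,-0.0002,-0.076,0,0.065,1],[0.003,-0.0216,0.0003,-0.095,0,0.081,1],[0.0034,-0.0259,0.0009,-0.114,0,0.097,1],[0.004,-0.03,0.0015,-0.133,0,0.113,1],[0.0046,-0.0344,0.0022,-0.152,0,0.129,1],[0.0046,-0.0344,0.0022,-0.152,0,0.129,1]]]'|grep -E 'pos|ft'; python3 sw.py .02,0 .04,0 .06,0 .08,0 0,-.005
python3 - <<'E'
from h import *
a=imaging.camera("top")[180:285,200:320];b=imaging.camera("side")[140:240,205:325]
cv2.imwrite("pics/c4.png",np.hstack([cv2.resize(a,(480,420),interpolation=2)[:, :320],cv2.copyMakeBorder(cv2.resize(b,(480,400),interpolation=2),0,20,0,0,0)]))
E
```

```text
position: [0.5424, -0.0338, 0.1192]
ft_force: [-1.5, -1.8, -6.1]
5.7 [ 0.5424 -0.0338  0.1192] [-1.5371 -1.7987 -6.1433] [ 0.1509  0.748  -0.6463]
0.02 [ 0.0001 -0.0035  0.0001] [-0.0153 -0.      0.0129]
0.04 [ 0.0003 -0.0069  0.0003] [-0.0305 -0.      0.0259]
0.06 [ 0.0005 -0.0104  0.0006] [-0.0458 -0.      0.0388]
0.08 [ 0.0007 -0.0138  0.0009] [-0.061  -0.0001  0.0517]
0.0 [-0.0038 -0.      0.0032] [0. 0. 0.]
```

View pics/c4.png

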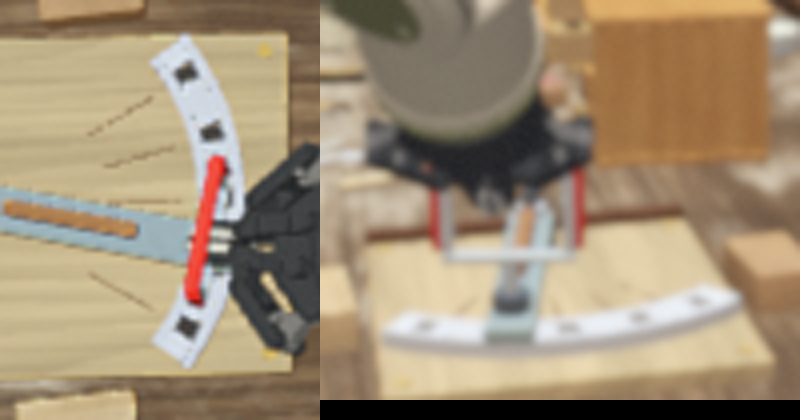

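The arm followed the finger to about q = 0.2, with the ring still lifted and the pads on the bar. I'll continue to slightly short of the hole and then lower.

```bash
python3 -m inch '[[[0.0001,-0.0035,0.0001,-0.015,0,0.013,1],[0.0003,-0.0069,0.0003,-0.03,0,0.026,1],[0.0005,-0.0098,0.0006,-0.043,0,0.036,1],[0.0005,-0.0098,0.0006,-0.043,0,0.036,1]]]'|grep -E 'pos|ft'; for i in 1 2 3 ; do python3 -m inch '[[[-0.0015,0,0.0013,0,0,0,1],[-0.003,0,0.0026,0,0,0,1],[-0.003,0,0.0026,0,0,0,1]]]'|grep -E 'pos|ft'; done
python3 - <<'E'
from h import *
a=imaging.camera("top")[180:285,200:320];b=imaging.camera("side")[140:240,205:325]
cv2.imwrite("pics/c5.png",np.hstack([cv2.resize(a,(480,420),interpolation=2)[:, :320],cv2.copyMakeBorder(cv2.resize(b,(480,400),interpolation=2),0,20,0,0,0)]))
E
python3 sw.py .02,0 .04,0 .06,0
```

```text
position: [0.5332, -0.0313, 0.1192]
ft_force: [-1.6, -2.3, -6.8]
position: [0.534, -0.0314, 0.115]
ft_force: [-1.6, -3.4, -6.3]
position: [0.5341, -0.0314, 0.1111]
ft_force: [-2.2, -4.4, -5.1]
position: [0.5338, -0.0313, 0.1071]
ft_force: [-2.2, -2.8, -6.1]
7.2 [ 0.5338 -0.0313  0.1071] [-3.6971 -4.1404 -5.9934] [ 0.1924  0.7385 -0.6462]
0.02 [ 0.0001 -0.0035  0.0001] [-0.0153 -0.      0.0129]
0.04 [ 0.0003 -0.0069  0.0003] [-0.0305 -0.0001  0.0258]
0.06 [ 0.0005 -0.0104  0.0005] [-0.0458 -0.0001  0.0388]
```

View pics/c5.png

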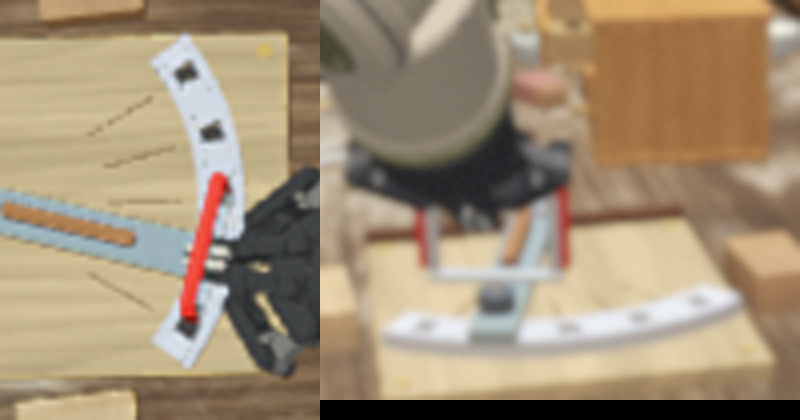

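The pin now seems to be below strip level (cross-piece at row 272), so it is entering the hole. I'll lower on.

```bash
for i in 1 2 3 ; do python3 -m inch '[[[-0.0015,0,0.0013,0,0,0,1],[-0.003,0,0.0026,0,0,0,1],[-0.003,0,0.0026,0,0,0,1]]]'|grep -E 'pos|ft'; done
python3 - <<'E'
from h import *
a=imaging.camera("top")[180:285,200:320];b=imaging.camera("side")[140:240,205:325]
cv2.imwrite("pics/c6.png",np.hstack([cv2.resize(a,(480,420),interpolation=2)[:, :320],cv2.copyMakeBorder(cv2.resize(b,(480,400),interpolation=2),0,20,0,0,0)]))
E
python3 sw.py .02,0
```

```text
position: [0.5344, -0.0307, 0.1039]
ft_force: [-0.9, -1.6, -2.1]
position: [0.5342, -0.0308, 0.0995]
ft_force: [-0.6, -0.3, 0.6]
position: [0.534, -0.0311, 0.0952]
ft_force: [0.6, -0.1, 0.3]
8.2 [ 0.5341 -0.0311  0.0954] [ 0.7314  0.0536 -0.0581] [ 0.1927  0.7386 -0.646 ]
0.02 [ 0.0001 -0.0035  0.0001] [-0.0153 -0.      0.0129]
```

View pics/c6.png

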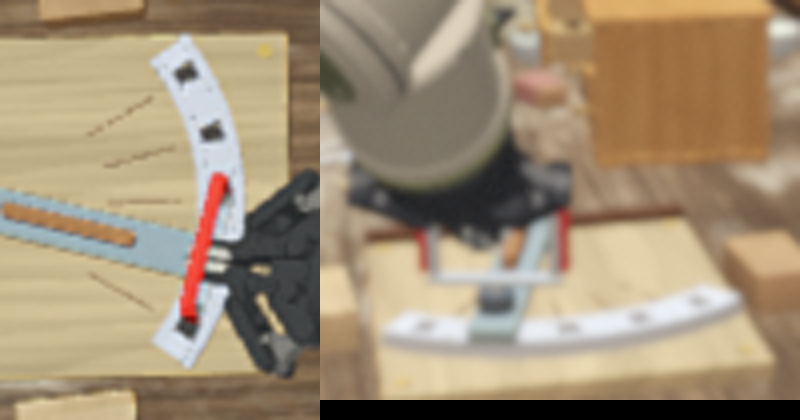

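The force released at the original contact height, so the pin is home. I'll withdraw straight back and then up.

```bash
python3 -m inch '[[[0,0,-0.02,0,0,0,1],[0,0,-0.045,0,0,0,1],[0,0,-0.075,0,0,0,1],[0,0,-0.11,0,0,0,1],[0,0,-0.15,0,0,0,1],[0,0,-0.19,0,0,0,1],[0,0,-0.22,0,0,0,1],[0,0,-0.22,0,0,0,1]]]'; python3 - <<'E'
from h import *
from scipy.optimize import least_squares
a=imaging.camera("top")[180:285,200:320];b=imaging.camera("side")[140:240,205:325]
cv2.imwrite("pics/c7.png",np.hstack([cv2.resize(a,(480,420),interpolation=2)[:, :320],cv2.copyMakeBorder(cv2.resize(b,(480,400),interpolation=2),0,20,0,0,0)]))
v=[.5837,.1348,1.5749]
c,s=np.cos(v[2]),np.sin(v[2])
def W(q,lat,z):
    x=-.17*np.cos(q)+lat*np.sin(q);y=.17*np.sin(q)+lat*np.cos(q);return [v[0]+c*x-s*y,v[1]+s*x+c*y,z]
for z in(.118,.128):
  for lat in(-.036,0,.036):
    p=proj("side",W(.2618,lat,z));print("side crop px",z,lat,(p-[205,140])*4+[320,0],"top",(proj("top",W(.2618,lat,z))-[200,180])*4)
for n in("maple_centre","cork_centre","ring_bar"):
    print(n,[(np.round(atz("top",r["pixel"],.118 if n[0]=="r" else .0145),4),r["conf"]) for r in spotter.look_for(n,"top")[:1]])
E
```

```text
clock: 9.0
position: [0.4918, -0.1978, 0.2396]
ee_rot: [0.719, 0.555, 0.334, -0.254]
ft_force: [0.3, 0.8, -0.0]
grip_width: -0.004
grasp_force: 0.0
side crop px 0.118 -0.036 [547.78342593 188.92745352] top [217.68933217 186.47338725]
side crop px 0.118 0 [485.71165289 188.61908077] top [203.29717813 243.37473792]
side crop px 0.118 0.036 [424.03797056 188.31268573] top [188.73044324 300.96631786]
side crop px 0.128 -0.036 [547.14596273 172.39654465] top [216.65699473 183.79612515]
side crop px 0.128 0 [484.83309299 172.14035237] top [202.13148494 241.18361064]
side crop px 0.128 0.036 [422.92142067 171.88580957] top [187.42821137 299.27340649]
maple_centre [(array([0.4402, 0.055 , 0.0145]), 0.69)]
cork_centre [(array([0.7322, 0.0497, 0.0145]), 0.95)]
ring_bar [(array([ 0.5363, -0.0317,  0.118 ]), 0.76)]
```

View pics/c7.png

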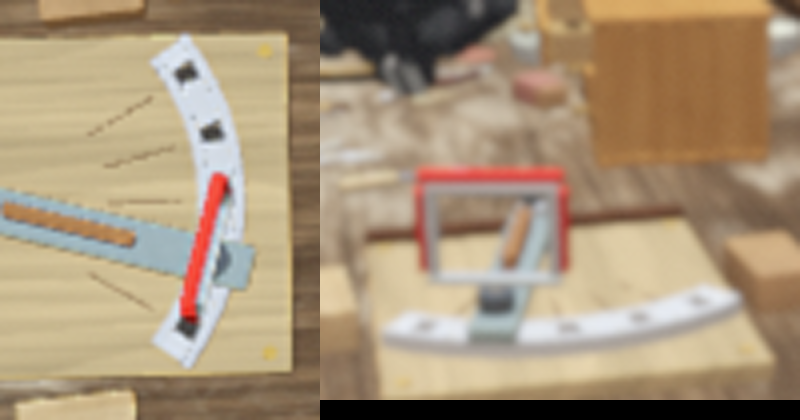

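The final picture shows the ring at home height, with the bar at row 188 where I predicted 188.6. The arm covers only the +1 hole; the other four show, at side crop (428,327), (570,327), (640,317) and (700,297). The blocks are unmoved and the gripper is clear, so I'll hand in.

```bash
python3 -c "
from workcell import order; print(order.hand_in())"
```

```text
the job is handed in; nothing more can be done
None
```

The fence arm is one hole over towards the maple block (the near side), the pin looks fully home by lift force and camera, the maple and cork have not moved, and the gripper is clear of the board; I handed the job in about 9 s into the 40 s limit, and no verdict came back.

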